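Clear the bench laser and hold the glass prism cell in its light path

TASK

First lift the plywood dust hood out of the bench laser rig by the slotted handle on its roof and hang it on the hook of the stand by that slot, let go and hanging still. Then pick up the glass prism cell by its two frosted faces only, never touching the clear faces and never tipping it over, and finish holding it still and upright in the gap where the hood stood: midway between laser and target, centred on the light axis in height and sideways, with its clear faces square to the light and clear of the rig. The program ends while still holding the cell there; leave the notebook, the offcut and the pencil alone.

Things in the scene. Friction and masses are not known exactly. Their poses are not given: they have to be found in the camera images.
- rig: Bench laser rig, fixed: aluminium base 12 mm thick, 250 x 100 mm; black laser head at one end, upright target plate with white cross-lined face at the other. Origin on the bench under the middle of the gap; x runs along the light, laser to target, z up. Head: x -135 to -75 mm, 60 mm wide, top at 95 mm. Target: x 75 to 87 mm, 70 mm wide, top at 105 mm. The gap between them is 150 mm.
- light (a point): Point on the light axis in the middle of the gap: 75 mm straight above the rig's origin. The light runs level along the rig's x axis through it.
- hood: Loose plywood dust hood, about 160 g, standing on the rig's base in the gap: box 80 (x) x 56 (y) x 75 mm (z), open below. Origin: centre of its underside. On its roof stands a handle plate along x, 80 mm long, 12 mm thick in y: a slot right through (along y), 60 mm wide in x, from z = 75 to 111 mm, and above it a solid bar to grip, z = 111 to 145 mm.
- slot (a point): Middle of the slot's upper edge in the hood's handle, 111 mm above the hood's origin: the edge that rests on the hook.
- hook: Hook stand, fixed: wooden foot 120 x 100 x 14 mm, post 22 x 30 mm, on its top a flat steel strap hook 24 mm wide (y), 5 mm thick. Origin on the bench under the post's axis, z up. The strap runs level from the post towards the stand's -x, underside 159 mm and top 164 mm above the bench, to x = -125 mm, where a 5 mm thick lip turns up to 176 mm. It is flat, so the hood hangs level on it.
- seat (a point): Middle of the top of the level strap, 58 mm out from the post's axis, 164 mm above the bench: where the slot's edge should rest.
- rest: Low wooden block with a felt top, fixed, 90 x 90 x 15 mm; origin on the bench under its centre. The cell stands on it.
- cell: Loose glass prism cell, about 65 g, an upright block 20 (its x) x 30 (its y) x 50 mm (z); origin at the centre of its underside, z up. The two faces across its y (20 mm wide, 50 mm high, 30 mm apart) are white frosted plates 3 mm thick: the only faces to grip. Light goes through along its x.
- cell_clear: The clear glass between the frosted plates: 20 (x) x 24 (y) x 50 mm (z), same origin and axes as the cell. Its faces across x (20 mm apart) are the clear ones that must not be touched.
- cell_mid (a point): Centre of the cell, 25 mm above its origin.
- notebook: Red notebook lying flat, 100 x 140 x 12 mm, bystander; origin at the centre of its underside.
- offcut: Dark wood offcut, 60 x 160 x 35 mm, bystander; origin at the centre of its underside.
- pencil: Square black pencil, 8 x 130 x 8 mm, lying on the notebook, bystander; origin at the centre of its underside.
Mind the look-alikes: they are no part of the job. There is more than one size of the hook; the job needs the smallest.

How it is judged:
By the outcome, as a careful person would: the job done as asked, in the order asked, and still so for the second after the job is handed in, while the arm keeps its last pose, push and grip.
It also fails if it takes over 69 s, if anything falls off the work surface, if the arm or the gripper's body presses on something with over 40 N, if the wrist force passes 120 N, or if a joint passes its speed limit or range.

ROBOT

A 6-joint arm with a two-finger parallel gripper is mounted at the origin on the work surface. World frame = base frame: x ahead of the robot, y to its left, z up, the work surface at z = 0. Lengths are in m, angles in rad, forces in N, time in s.
With the tool pointing down it reaches from about 0.25 to 0.775 m from the base axis. Payload 4 kg.
Tool frame: the origin (TCP) lies midway between the tips of the shut fingers; the grasp point (between the pads) lies 19 mm behind it; z points along the fingers, y is the direction in which the jaws open and shut (so a half turn about z gives the same grasp; the last joint's range is limited). The gripper opens to 94 mm and grips with 3 to 60 N. Pads are 16 mm wide; open, the fingers measure 119 mm over their backs; the gripper's body (75 mm by 177 mm) begins 78 mm behind the grasp point.
Start: joints at [1.143, 0.087, 1.371, -0, 1.684, -0.103], TCP at [0.176, 0.521, 0.177] pointing down, gripper open.
Joint ranges: [-3.1, 3.1], [-0.76, 2.03], [0.27, 2.55], [-1.08, 4.22], [0.17, 2.65], [-2.57, 2.57]. Speed limits (rad/s): [2.79, 2.79, 3.14, 3.14, 3.14, 3.14].

INTERFACE

Orientations are given as [roll, pitch, yaw] about the fixed x, y, z axes, in that order (R = Rz(yaw) Ry(pitch) Rx(roll)).
In Python, from bench import robot, cams gives the robot as it stands.
- The arm moves only by the tool step_arm, never from a script. Its argument "plan" is a list that holds one entry, the list of rows, each a list of 5 numbers: the shift along the world's x, y, z in mm, then the turn about the world's z in rad, then the opening in per cent of the stroke, from 0 (shut) to 100 (fully open). In form: [[[tx, ty, tz, turn, fingers], ...]]. A call has 1 to 8 rows; each row is the pose to reach, as a shift and turn from the pose commanded when the call began; what a row does not reach only later rows make up. A row lasts 1/12 s, in which the tool goes at most 41.7 mm and 7.16 degrees, less where a joint would pass 70% of its speed; a pose out of reach is approached as far as the arm can. A call with a gripper value outside its range is refused whole. The fingers move at their own pace and stop on an object; the grip force is fixed at half the most. Time passes only in rows, so rows that repeat a pose let the fingers close. It gives the time, the measured TCP pose, the force and the opening at its end, in the units of the state.
- robot.get_obs(): the state, without advancing time (a new reading comes with each control period).
- cams.snapshot(name): name is "side" or "top"; returns a dict with "frame" (420x560x3 uint8, red, green, blue), "camera_matrix" (3x3 intrinsics, pixels), "k1" (the pictures are not rectified: a ray, as slopes to the right and down, at radius r is drawn at 1 + k1 r^2 times it, then the intrinsics apply), "origin" and "attitude" of the camera in the world. Camera axes: x right, y down, z forward; pixel columns grow to the right and rows downward; lengths in m; the calibration is good to about 2 mm. A picture is of the moment at which its call begins. There is no depth.
- robot.close_job(): hands the job in, once; it reports no verdict.
The state is a dict: "time": time; "joint_positions": joint angles; "qvel": joint speeds; "joint_torque": joint torques, N m; "tool_pos": TCP position; "ee_rot": TCP orientation; "wrist_force": force on the tool from outside, world axes, zero at the start; "wrist_torque": the same for the moment, N m; "width": finger opening in m.
Only numpy, scipy, OpenCV 4.12 (cv2) and the standard library are available. Lean on these libraries where they do the work, as an engineer would, in place of code of your own. Each camera call takes 0.05 s, during which the arm holds its last target. There are 200 camera calls.

## Working session

There is one attempt and no reset: what is moved stays moved. The work goes in short steps, Python scripts to look and compute and a tool call to move; the robot and the scene stay as the last step left them, time stands still between calls to the robot, and variables do not carry over. Pictures are saved under pics/ and viewed, about 8 in all and at most 12, crops included, and the job is handed in when it is done.

Besides the shell and the picture viewer there is one more tool, called after "Emit:" by a JSON object that holds its "op" and its "data". step_arm: Moves the arm, as the interface text tells. Its arguments: {"type":"object","properties":{"plan":{"type":"array"}},"required":["plan"]}

```bash
ls; mkdir -p pics; cat > h.py <<'E'
import numpy as np, cv2
from bench import robot, cams
def snap(n,f=None):
    s=cams.snapshot(n)
    if f: cv2.imwrite('pics/'+f+'.png',s['frame'][:,:,::-1])
    np.save('/tmp/'+n+'.npy',s,allow_pickle=True); return s
def load(n): return np.load('/tmp/'+n+'.npy',allow_pickle=True).item()
def Rm(s):
    a=np.array(s['attitude'],float)
    if a.shape==(3,3): return a
    from scipy.spatial.transform import Rotation as R
    return R.from_euler('xyz',a).as_matrix() if a.size==3 else R.from_quat(a).as_matrix()
def ray(s,u,v):
    d=cv2.undistortPoints(np.array([[[u,v]]],float),np.array(s['camera_matrix'],float),np.array([s['k1'],0,0,0],float))[0,0]
    return np.array(s['origin']),Rm(s)@np.array([d[0],d[1],1])
def at(s,u,v,z):
    o,d=ray(s,u,v); return o+d*(z-o[2])/d[2]
def proj(s,P):
    R=Rm(s); P=np.atleast_2d(P).astype(float); c=(P-np.array(s['origin']))@R
    return cv2.projectPoints(c,np.zeros(3),np.zeros(3),np.array(s['camera_matrix'],float),np.array([s['k1'],0,0,0],float))[0][:,0]
E
python3 - <<'E'
from h import *
for n in ('top','side'):
    s=snap(n,n+'0'); print(n,{k:np.array(v).tolist() for k,v in s.items() if k!='frame'})
print(robot.get_obs())
E
```

```text
pics
top {'camera_matrix': [[478.96494553125825, 0.0, 274.9377921654383], [0.0, 478.96494553125825, 206.1730765772242], [0.0, 0.0, 1.0]], 'k1': 0.05330718825511227, 'origin': [0.31997732186443795, -0.012761348078618411, 1.4239276453407292], 'attitude': [-2.9583559423554524, 0.009374219143632567, -1.549346126396708]}
side {'camera_matrix': [[532.8123554050165, 0.0, 286.29685440109967], [0.0, 532.8123554050165, 206.42064314926833], [0.0, 0.0, 1.0]], 'k1': 0.0003230809559352737, 'origin': [0.4932365523867388, 1.1318188869258927, 0.9128973271830169], 'attitude': [-2.17378320609718, -0.01963806287411174, -3.053933275039484]}
{'time': 0.1, 'joint_positions': array([ 1.14288841e+00,  8.78592808e-02,  1.37208898e+00,  1.35711573e-06,
        1.68356874e+00, -1.03089541e-01]), 'qvel': array([ 0.00304696, -0.00237609, -0.00385683,  0.00080826, -0.00190997,
       -0.00112819]), 'joint_torque': array([ 2.39690562e-03, -3.41249478e+01, -3.03302908e+01,  7.20129395e-02,
        3.03903187e-02, -7.82104621e-05]), 'tool_pos': array([0.17529975, 0.52074949, 0.17584035]), 'ee_rot': array([-3.13967866e+00, -1.99370539e-04,  2.81677424e+00]), 'wrist_force': array([-1.09811001,  0.64641894, -0.80519054]), 'wrist_torque': array([-0.00647283,  0.02504048, -0.0031247 ]), 'width': 0.09424514915674682}
```

View pics/top0.png

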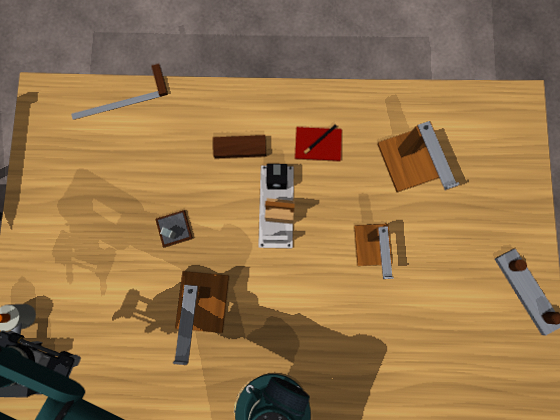

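View pics/side0.png

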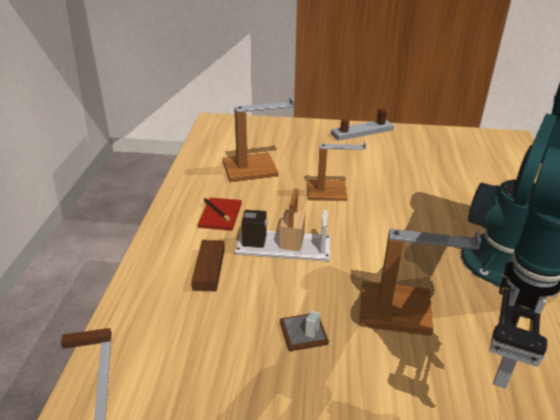

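Top picture: the rig is at (277,205) with the hood at (280,208), and the cell is on its rest at (172,229). There are three hooks to choose from: (375,245), (420,155) and (200,300). The one at (375,245) looks smallest, and I'll check it in crops.

```bash
python3 - <<'E'
from h import *
def comp(s,boxes,f,size=(400,300)):
    t=[]
    for (u,v,w,h) in boxes:
        c=s['frame'][v:v+h,u:u+w,::-1]
        c=cv2.resize(c,size,interpolation=cv2.INTER_CUBIC)
        k=size[0]/w
        for i in range(0,w,10): cv2.line(c,(int(i*k),0),(int(i*k),5),(0,255,0),1); cv2.putText(c,str(u+i),(int(i*k),14),0,.3,(0,255,0)) 
        for i in range(0,h,10): cv2.line(c,(0,int(i*k)),(5,int(i*k)),(0,255,0),1); cv2.putText(c,str(v+i),(6,int(i*k)+4),0,.3,(0,255,0)) 
        t.append(c)
    cv2.imwrite('pics/'+f+'.png',np.vstack([np.hstack(t[:2]),np.hstack(t[2:])]))
s=load('top'); comp(s,[(240,158,60,45),(240,205,60,45),(345,220,72,54+6),(145,207,60,45)][0:0] or [(220,158,120,90),(250,180,60,45),(345,222,80,60),(145,207,60,45)],'topc')
s=load('side'); comp(s,[(230,185,108,81),(300,135,80,60),(275,305,60,45),(225,200,60,45)],'sidec')
E
```

```text
(no output)
```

View pics/topc.png

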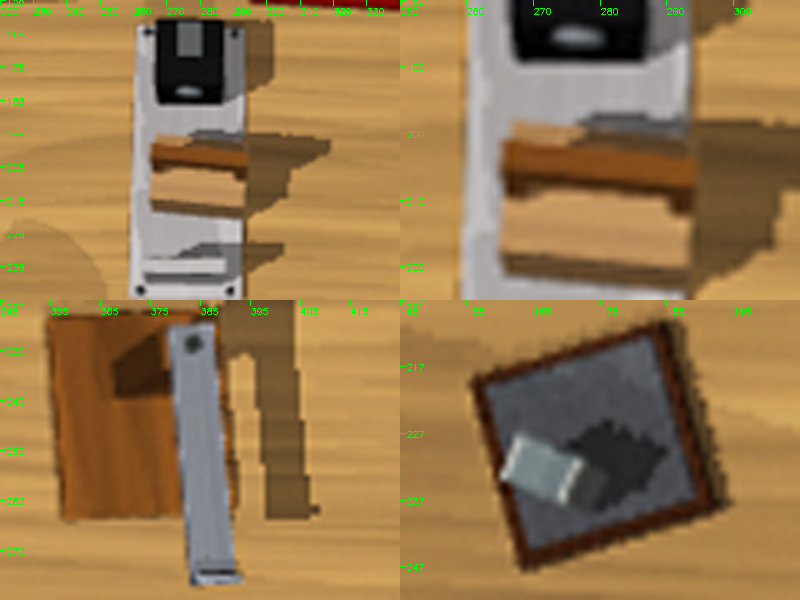

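View pics/sidec.png

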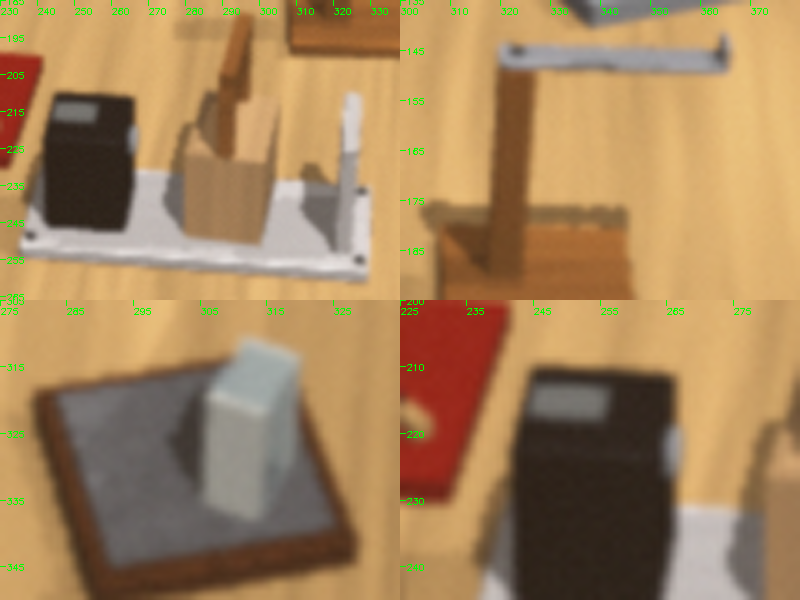

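Crops: the hood's handle runs across the rig, so the hood is turned about 90°. The small hook is about 51 px long, against about 73 px for the others. The cell's frosted edges are at left and right in the top view. Next I fit the poses.

```bash
cat > fit.py <<'E'
from h import *
from scipy.optimize import least_squares
T,S='top','side'
D={
'rig':[(0.6,0,3.14),[
(T,261.1,165.5,-.125,-.05,.012),(T,292.3,165.5,-.125,.05,.012),(T,258.9,247,.125,-.05,.012),(T,293.4,246.8,.125,.05,.012),
(S,235.4,252,-.125,-.05,.012),(S,329.9,258.4,.125,-.05,.012),(S,329.9,234.9,.125,.05,.012),
(S,244.95,210.05,-.135,.03,.095),(S,266.3,211.6,-.075,.03,.095),(S,243.2,222.8,-.135,-.03,.095),(S,266.3,224,-.075,-.03,.095),(S,263.7,247.6,-.075,-.03,.012),
(S,321,252.5,.075,-.035,.012),(S,322.9,226,.075,-.035,.105),(S,323.4,210.6,.075,.035,.105)]],
'hood':[(.5,0,-1.57),[(T,265,219.3,-.04,-.028,.087),(T,293.2,220.5,.04,-.028,.087),
(S,279.4,226,-.04,.028,.087),(S,301.5,228.2,-.04,-.028,.087),(S,279.4,247.6,-.04,.028,.012),(S,300.7,250.6,-.04,-.028,.012),(S,305.1,213.4,.04,-.028,.087)]],
'hook':[(.5,-.3,0.),[(T,379,227,.011,.012,.164),(T,387.8,226.6,.011,-.012,.164),(T,383,278.4,-.125,.012,.170),(T,393,278,-.125,-.012,.170),
(T,354,225.6,.06,.05,.014),(T,357.6,265.6,-.06,.05,.014),(T,391.4,265,-.06,-.05,.014),(S,365.6,142.6,-.125,0,.176),(S,345.4,180.6,-.06,-.05,.014)]],
'cell':[(.5,.3,0.),[(T,162.55,226.95,.01,.015,.065),(T,173.5,230.55,.01,-.015,.065),(T,169.45,238.2,-.01,-.015,.065),(T,160,233.7,-.01,.015,.065),
(S,306.2,318.5,.01,.015,.065),(S,315.2,320.75,-.01,.015,.065),(S,311.45,311,.01,-.015,.065),(S,320,313.25,-.01,-.015,.065),(S,305.75,334.25,.01,.015,.015),(S,314.75,338,-.01,.015,.015)]]}
def w(p,L):
    c,s=np.cos(p[2]),np.sin(p[2]); return np.c_[p[0]+c*L[:,0]-s*L[:,1],p[1]+s*L[:,0]+c*L[:,1],L[:,2]]
if __name__=='__main__':
  C={n:load(n) for n in (T,S)}
  for n,(p0,o) in D.items():
    A=np.array([x[1:] for x in o],float)
    def f(p): 
        W=w(p,A[:,2:]); return np.concatenate([proj(C[x[0]],W[i])[0]-A[i,:2] for i,x in enumerate(o)])
    r=least_squares(f,p0,loss='soft_l1'); print(n,r.x.round(4)); print(f(r.x).reshape(-1,2).round(1).tolist())
E
python3 fit.py
```

```text
rig [5.5930e-01 1.5000e-03 3.1568e+00]
[[-1.0, 7.3], [0.7, 7.4], [0.2, 8.3], [-0.3, 8.6], [8.2, 0.4], [8.5, -0.1], [8.2, 0.2], [-1.7, -0.8], [-0.8, -1.1], [-3.2, -0.4], [-3.2, -0.2], [-0.5, 1.2], [-1.6, 1.0], [-1.5, -0.7], [-1.5, -1.0]]
hood [ 0.5591 -0.0106 -1.6551]
[[0.3, -1.9], [0.3, -0.2], [0.6, 0.1], [-0.1, 0.5], [0.3, 1.0], [-0.3, 0.6], [0.7, -2.2]]
hook [ 0.4904 -0.2838  0.0628]
[[-0.3, 0.8], [0.0, 0.8], [0.6, 1.4], [-0.1, 1.5], [0.2, -6.7], [-0.4, -6.1], [0.2, -6.9], [0.7, 0.8], [-6.1, -0.3]]
cell [ 0.4895  0.3129 -0.3417]
[[0.6, 0.3], [-0.6, 0.3], [0.6, -0.8], [0.4, 0.0], [0.3, 0.6], [-0.1, 1.3], [0.3, -1.1], [0.3, -0.4], [-0.2, 0.8], [-0.8, 0.1]]
```

Residuals of about 8 px show that the rig's base and the hook's foot are not centred on their origins. I refit with a free offset for each.

```bash
python3 - <<'E'
from fit import *
C={n:load(n) for n in (T,S)}; res={}
for n,(p0,o) in D.items():
    A=np.array([x[1:] for x in o],float)
    fl=(abs(A[:,2])==.125)&(A[:,4]==.012) if n=='rig' else (A[:,4]==.014)
    def f(p):
        L=A[:,2:].copy(); L[fl,0]+=p[3]; W=w(p,L); return np.concatenate([proj(C[x[0]],W[i])[0]-A[i,:2] for i,x in enumerate(o)])
    r=least_squares(f,tuple(p0)+(0.,),loss='soft_l1'); res[n]=r.x; print(n,r.x.round(4)); print(f(r.x).reshape(-1,2).round(1).tolist())
np.save('/tmp/res.npy',res)
def box(x0,x1,y0,y1,z0,z1):
    P=np.array([(x,y,z) for x in(x0,x1) for y in(y0,y1) for z in(z0,z1)]);return P,[(i,j) for i in range(8) for j in range(i) if bin(i^j).count('1')==1]
B={'rig':[(-.145,.105,-.05,.05,0,.012),(-.135,-.075,-.03,.03,.012,.095),(.075,.087,-.035,.035,.012,.105)],
'hood':[(-.04,.04,-.028,.028,.012,.087),(-.04,.04,-.006,.006,.123,.157),(-.03,.03,-.006,.006,.087,.123)],
'hook':[(-.125,.011,-.012,.012,.159,.164),(-.011,.011,-.015,.015,.014,.159)],'cell':[(-.01,.01,-.015,.015,.015,.065)]}
k=5
def ov(n,bx):
    u,v,ww,h=bx; im=cv2.resize(C[n]['frame'][v:v+h,u:u+ww,::-1],(400,300),interpolation=cv2.INTER_CUBIC);k=400/ww
    for ob in B:
        for b in B[ob]:
            P,E=box(*b);q=(proj(C[n],w(res[ob],P))-[u,v]+.5)*k
            for i,j in E: cv2.line(im,tuple(map(int,q[i])),tuple(map(int,q[j])),(0,255,255),1,cv2.LINE_AA)
    return im
cv2.imwrite('pics/ov.png',np.vstack([np.hstack([ov(T,(220,160,120,90)),ov(T,(335,222,80,60))]),np.hstack([ov(S,(230,180,108,81)),ov(S,(300,135,80,60))])]))
E
```

```text
rig [ 5.549e-01  2.000e-03  3.158e+00 -2.750e-02]
[[-1.2, -0.1], [0.5, 0.0], [0.1, 0.4], [-0.5, 0.8], [-0.5, 0.1], [-0.3, -0.5], [-0.2, -0.2], [-0.1, -0.6], [0.8, -0.8], [-1.5, -0.1], [-1.5, 0.1], [1.2, 1.5], [0.1, 1.2], [0.3, -0.5], [0.1, -0.8]]
hood [ 0.5591 -0.0106 -1.6551  0.    ]
[[0.3, -1.9], [0.3, -0.2], [0.6, 0.1], [-0.1, 0.5], [0.3, 1.0], [-0.3, 0.6], [0.7, -2.2]]
hook [ 0.4931 -0.2834  0.0607 -0.0221]
[[-0.5, -0.3], [-0.2, -0.2], [0.3, 0.3], [-0.3, 0.4], [0.6, -0.3], [-0.1, 0.5], [0.6, -0.2], [-0.2, 0.8], [-0.1, -0.0]]
cell [ 0.4895  0.3129 -0.3417  0.    ]
[[0.6, 0.3], [-0.6, 0.3], [0.6, -0.8], [0.4, 0.0], [0.3, 0.6], [-0.1, 1.3], [0.3, -1.1], [0.3, -0.4], [-0.2, 0.8], [-0.8, 0.1]]
```

View pics/ov.png

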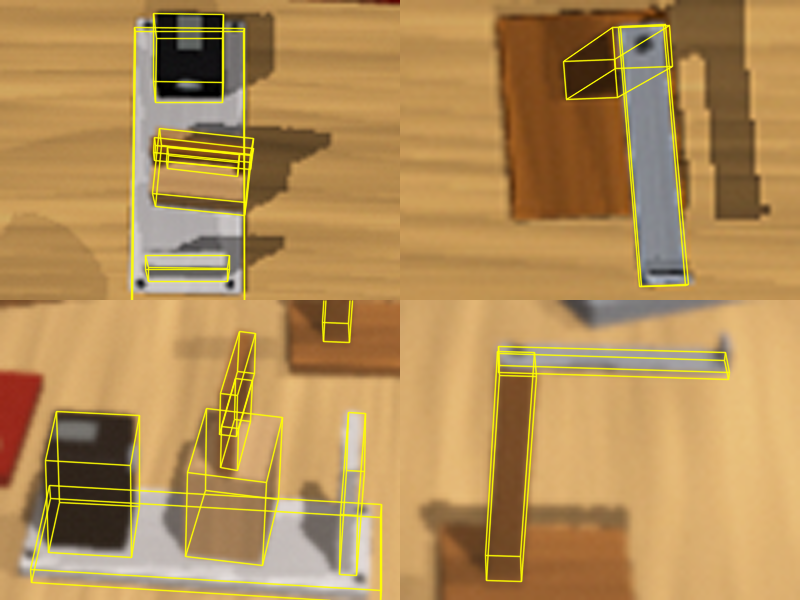

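```bash
python3 - <<'E'
from fit import *
C={n:load(n) for n in (T,S)}; res={}
D['hood'][1]+=[(T,265.75,201,-.04,.006,.157),(T,294.55,203.7,.04,.006,.157)]
for n,(p0,o) in D.items():
    A=np.array([x[1:] for x in o],float); A[:,:2]-=.5
    fl=(abs(A[:,2])==.125)&(A[:,4]==.012) if n=='rig' else (A[:,4]==.014)
    for cams_ in ((T,S),(T,),(S,)):
        m=[x[0] in cams_ for x in o]
        def f(p):
            L=A[:,2:].copy(); L[fl,0]+=p[3] if len(cams_)>1 else off; W=w(p,L); return np.concatenate([proj(C[x[0]],W[i])[0]-A[i,:2] for i,x in enumerate(o) if m[i]])
        r=least_squares(f,tuple(p0)+(0.,),loss='soft_l1'); print(n,cams_,r.x.round(4), (2*r.cost/sum(m))**.5)
        if len(cams_)>1: off=r.x[3]; res[n]=r.x
np.save('/tmp/res.npy',res)
h=res['hook'];print('seat',w(h,np.array([[-.058,0,.164]])))
E
```

```text
rig ('top', 'side') [ 5.5630e-01  1.4000e-03  3.1562e+00 -2.7500e-02] 0.9244272262892644
rig ('top',) [5.5730e-01 2.8000e-03 3.1576e+00 0.0000e+00] 0.6594244058775677
rig ('side',) [5.5600e-01 5.0000e-04 3.1573e+00 0.0000e+00] 0.9383878010702607
hood ('top', 'side') [ 0.5605 -0.0092 -1.651   0.    ] 1.112686885043628
hood ('top',) [ 0.5592 -0.0077 -1.6244  0.    ] 0.6621612635090806
hood ('side',) [ 0.5615 -0.0139 -1.6475  0.    ] 0.9597746344197342
hook ('top', 'side') [ 0.4944 -0.2822  0.0623 -0.0219] 0.659339324600644
hook ('top',) [ 0.4945 -0.282   0.0597  0.    ] 0.520935108467844
hook ('side',) [ 0.4931 -0.286   0.0902  0.    ] 0.35205407163087354
cell ('top', 'side') [ 0.4907  0.3127 -0.3392  0.    ] 0.9601677498506392
cell ('top',) [ 0.4909  0.3153 -0.358   0.    ] 0.6451457417692887
cell ('side',) [ 0.4908  0.3108 -0.3284  0.    ] 0.797776537722246
seat [[ 0.4365419  -0.28576805  0.164     ]]
```

The fits agree between the two cameras to a few mm, and heights and sizes match the description. Now I raise the arm and turn it.

Emit:
{"op": "step_arm", "data": {"plan": [[[0, 0, 40, -0.12, 100], [0, 0, 80, -0.24, 100], [0, 0, 120, -0.36, 100], [0, 0, 160, -0.48, 100], [0, 0, 200, -0.6, 100], [0, 0, 220, -0.72, 100], [20, 0, 220, -0.84, 100], [40, -20, 220, -0.96, 100]]]}}

```text
time: 0.77
tool_pos: [0.2156, 0.5037, 0.3971]
ee_rot: [3.14, -0.002, 1.855]
wrist_force: [0.3, 0.6, -1.5]
width: 0.0937
```

```bash
python3 - <<'E'
from h import *
t=load('top');s=load('side')
for a,b in (((189,288),(395,233)),((184,361),(478,243)),((426,125),(238,108))):
    o1,d1=ray(t,*a);o2,d2=ray(s,*b)
    k=np.linalg.lstsq(np.c_[d1,-d2],o2-o1,rcond=None)[0];print(o1+d1*k[0],o2+d2*k[1])
E
```

```text
[0.33266403 0.21018513 0.22706338] [0.32811141 0.21093358 0.22715454]
[0.16048694 0.21376738 0.21787645] [0.15354571 0.21541158 0.2191032 ]
[ 0.76462809 -0.3853827   0.22439414] [ 0.76347379 -0.38539586  0.22397034]
```

Emit:
{"op": "step_arm", "data": {"plan": [[[25, -30, 0, -0.1, 60], [50, -60, 0, -0.2, 60], [75, -90, 0, -0.3, 60], [100, -120, 0, -0.36, 60], [125, -150, 0, -0.36, 60], [150, -185, 0, -0.36, 60], [172, -220, 0, -0.36, 60], [195, -255, 0, -0.36, 60]]]}}

```text
time: 1.43
tool_pos: [0.4104, 0.2455, 0.3964]
ee_rot: [-3.141, 0.0, 1.497]
wrist_force: [0.0, -0.0, 0.1]
width: 0.0564
```

Emit:
{"op": "step_arm", "data": {"plan": [[[20, -36, -10, 0, 60], [40, -72, -20, 0, 60], [60, -108, -40, 0, 60], [80, -144, -60, 0, 60], [100, -180, -80, 0, 60], [120, -216, -100, 0, 60], [140, -250, -120, 0, 60], [149, -258, -130, 0, 60]]]}}

```text
time: 2.1
tool_pos: [0.5592, -0.0136, 0.2655]
ee_rot: [-3.141, 0.001, 1.495]
wrist_force: [0.6, 0.3, 0.1]
width: 0.0565
```

Emit:
{"op": "step_arm", "data": {"plan": [[[1, 4, -40, 0, 60], [1, 4, -75, 0, 60], [1, 4, -90, 0, 60], [1, 4, -90, 0, 60], [1, 4, -90, 0, 60]]]}}

```text
time: 2.52
tool_pos: [0.5591, -0.0067, 0.1757]
ee_rot: [-3.139, -0.0, 1.497]
wrist_force: [-0.2, 0.2, 0.3]
width: 0.0563
```

```bash
python3 - <<'E'
from h import *
t=snap('top');s=snap('side')
a=cv2.resize(t['frame'][160:250,220:340,::-1],(400,300),interpolation=cv2.INTER_CUBIC)
b=cv2.resize(s['frame'][175:265,235:355,::-1],(800,600),interpolation=cv2.INTER_CUBIC)[:,200:600]
a=np.vstack([a,a*0])
cv2.imwrite('pics/g1.png',np.hstack([a,b]))
E
```

```text
(no output)
```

View pics/g1.png

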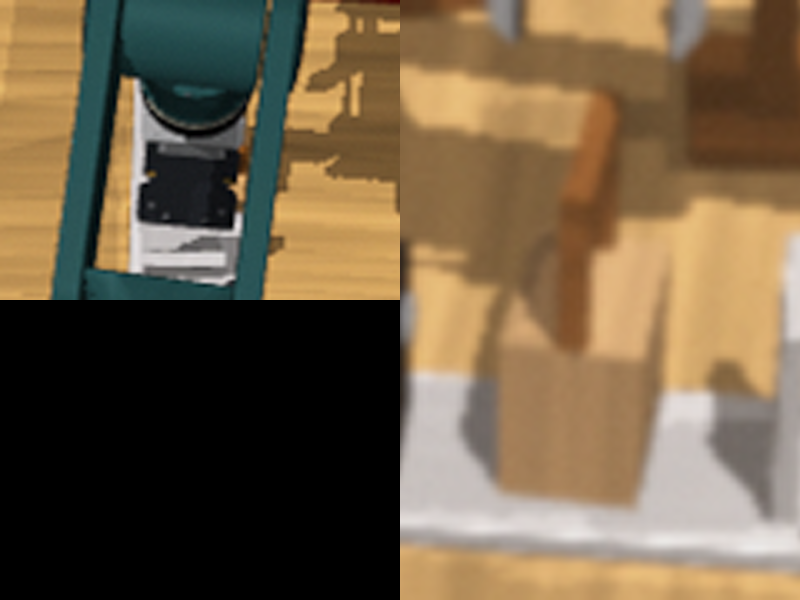

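The side view shows the fingers straddling the handle bar evenly (505 and 688 around 595). I go down and grip.

Emit:
{"op": "step_arm", "data": {"plan": [[[0, -2, -25, 0, 60], [0, -2, -47, 0, 60], [0, -2, -47, 0, 20], [0, -2, -47, 0, 0], [0, -2, -47, 0, 0], [0, -2, -47, 0, 0], [0, -2, -47, 0, 0], [0, -2, -47, 0, 0]]]}}

```text
time: 3.28
tool_pos: [0.5607, -0.0088, 0.1315]
ee_rot: [3.139, 0.0, 1.497]
wrist_force: [-0.0, -0.3, -0.4]
width: 0.0196
```

Emit:
{"op": "step_arm", "data": {"plan": [[[0, 0, 0, 0, 0], [0, 0, 0, 0, 0], [0, 0, 10, 0, 0], [0, 0, 40, 0, 0], [0, 0, 70, 0, 0], [0, 0, 100, 0, 0], [0, 0, 120, 0, 0], [0, 0, 120, 0, 0]]]}}

```text
time: 3.95
tool_pos: [0.5622, -0.009, 0.2569]
ee_rot: [3.13, 0.0, 1.497]
wrist_force: [-0.6, -0.5, 0.3]
width: 0.0008
```

```bash
python3 - <<'E'
from h import *
s=snap('side');t=snap('top')
b=cv2.resize(s['frame'][120:270,235:435,::-1],(800,600),interpolation=cv2.INTER_CUBIC)
cv2.imwrite('pics/g2.png',b)
o=robot.get_obs();print(o['tool_pos'],o['ee_rot'],proj(s,o['tool_pos']),o['width'],o['wrist_force'])
E
```

```text
[ 0.56028166 -0.00874799  0.25091338] [3.13923039e+00 9.51470868e-05 1.49685514e+00] [[294.41642759 165.13617503]] 0.0007126109734445874 [ 0.81345895 -0.04326147 -0.20560204]
```

View pics/g2.png

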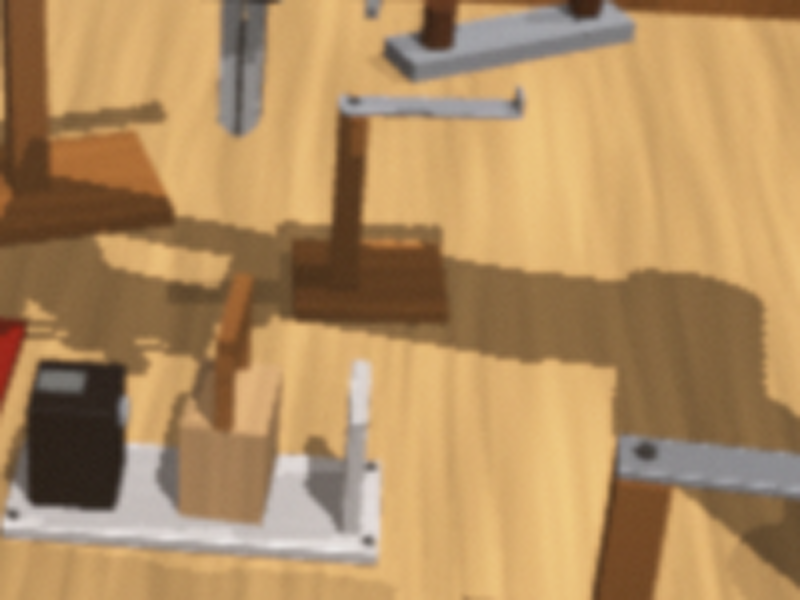

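```bash
python3 - <<'E'
from h import *
s=load('side');t=load('top')
for p in ((.5591,-.0067,.1757),(.1753,.5207,.1758),(.5603,-.0087,.2509)):
    for dz in (0,.03): 
        q=np.array(p)+[0,0,dz]; print(p,dz,proj(s,q),proj(t,q))
# width dir finger positions g1
print(proj(s,[[.5591+.028,-.0067,.1757],[.5591-.028,-.0067,.1757]]))
E
python3 - <<'E'
import cv2,numpy as np
a=cv2.imread('pics/side0.png')[270:420,440:560]; b=cv2.imread('pics/top0.png')[290:410,0:100]
a=cv2.resize(a,(480,600),interpolation=cv2.INTER_CUBIC)
b=cv2.resize(b,(320,384),interpolation=cv2.INTER_CUBIC); b=np.vstack([b,np.zeros((216,320,3),np.uint8)])
cv2.imwrite('pics/st.png',np.hstack([a,b]))
E
```

```text
(0.5591, -0.0067, 0.1757) 0 [[293.98362285 191.17813322]] [[278.99677299 203.24910739]]
(0.5591, -0.0067, 0.1757) 0.03 [[294.31538237 181.16336703]] [[278.98472944 201.07056825]]
(0.1753, 0.5207, 0.1758) 0 [[496.75040387 374.18417609]] [[ 63.78987435 350.75775481]]
(0.1753, 0.5207, 0.1758) 0.03 [[501.15691029 362.51433807]] [[ 58.25811241 352.21017084]]
(0.5603, -0.0087, 0.2509) 0 [[294.40741503 165.1501309 ]] [[279.77513893 197.13026053]]
(0.5603, -0.0087, 0.2509) 0.03 [[294.75517747 154.47914452]] [[279.78203542 194.65939867]]
[[283.04015588 190.47537708]
 [304.95467992 191.88265679]]
```

View pics/st.png

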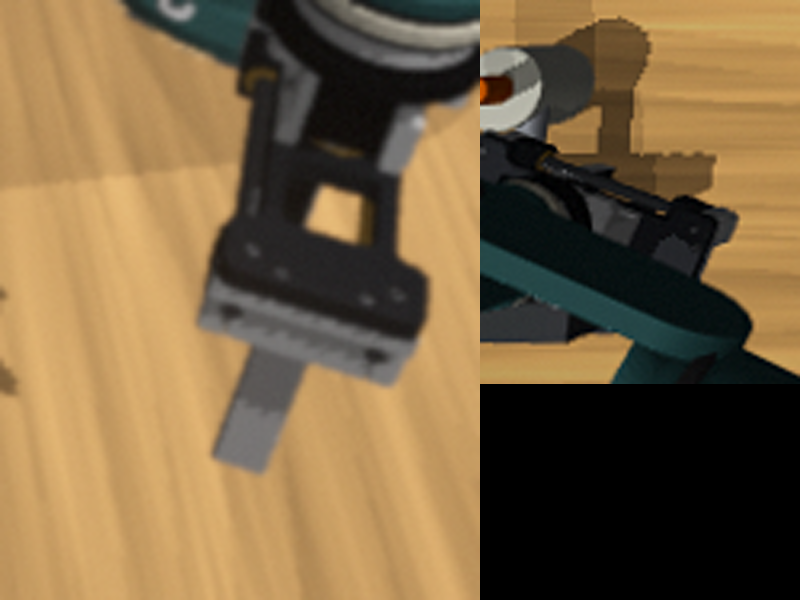

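The shut fingertips show at (295,153), but the reported TCP projects to (294,165). So the real tips sit roughly 30 mm higher than reported there, which explains the empty grasp. The hood has not moved. Going about 29 mm deeper is safe either way, because the tips would still be at least 12 mm above the roof.

Emit:
{"op": "step_arm", "data": {"plan": [[[0, 0, 0, 0, 60], [0, 0, 0, 0, 60], [0, 0, -20, 0, 60], [0, 0, -40, 0, 60], [0, 0, -60, 0, 60], [0, 0, -80, 0, 60], [0, 0, -80, 0, 60], [0, 0, -80, 0, 60]]]}}

```text
time: 4.72
tool_pos: [0.5582, -0.0085, 0.1673]
ee_rot: [-3.136, -0.0, 1.497]
wrist_force: [0.5, -0.1, 0.2]
width: 0.0505
```

Emit:
{"op": "step_arm", "data": {"plan": [[[0, 0, -20, 0, 60], [0, 0, -40, 0, 60], [0, 0, -55, 0, 60], [0, 0, -69, 0, 60], [0, 0, -69, 0, 30], [0, 0, -69, 0, 0], [0, 0, -69, 0, 0], [0, 0, -69, 0, 0]]]}}

```text
time: 5.38
tool_pos: [0.5611, -0.0089, 0.103]
ee_rot: [3.138, 0.0, 1.497]
wrist_force: [0.0, 0.4, 0.5]
width: 0.033
```

Emit:
{"op": "step_arm", "data": {"plan": [[[0, 0, 0, 0, 0], [0, 0, 0, 0, 0], [0, 0, 0, 0, 0], [0, 0, 0, 0, 0], [0, 0, 0, 0, 0], [0, 0, 0, 0, 0]]]}}

```text
time: 5.88
tool_pos: [0.5602, -0.0088, 0.1014]
ee_rot: [3.14, 0.0, 1.497]
wrist_force: [-0.1, -0.3, 3.2]
width: 0.0117
```

Gripped at 11.7 mm, which is the bar's thickness. I lift it.

Emit:
{"op": "step_arm", "data": {"plan": [[[0, 0, 15, 0, 0], [0, 0, 45, 0, 0], [0, 0, 75, 0, 0], [0, 0, 105, 0, 0], [0, 0, 130, 0, 0], [0, 0, 140, 0, 0], [0, 0, 140, 0, 0], [0, 0, 140, 0, 0]]]}}

```text
time: 6.55
tool_pos: [0.5596, -0.0087, 0.2397]
ee_rot: [-3.14, -0.0, 1.497]
wrist_force: [0.4, 0.6, -2.2]
width: 0.012
```

```bash
python3 - <<'E'
from h import *
s=snap('side');t=snap('top')
o=robot.get_obs();print(o['tool_pos'],o['ee_rot'],proj(s,o['tool_pos']),o['width'],o['wrist_force'])
a=cv2.resize(s['frame'][130:260,240:370,::-1],(600,600),interpolation=cv2.INTER_CUBIC)
b=cv2.resize(t['frame'][160:240,255:302,::-1],(200,340),interpolation=cv2.INTER_CUBIC)
cv2.imwrite('pics/g3.png',np.hstack([a,np.vstack([b,np.zeros((260,200,3),np.uint8)])]))
E
```

```text
[ 0.55872961 -0.00860354  0.23785463] [-3.13654014e+00 -1.86889023e-04  1.49676855e+00] [[294.8862674  169.76339516]] 0.011527577586693299 [-0.09910899 -1.12077261 -2.43229115]
```

View pics/g3.png

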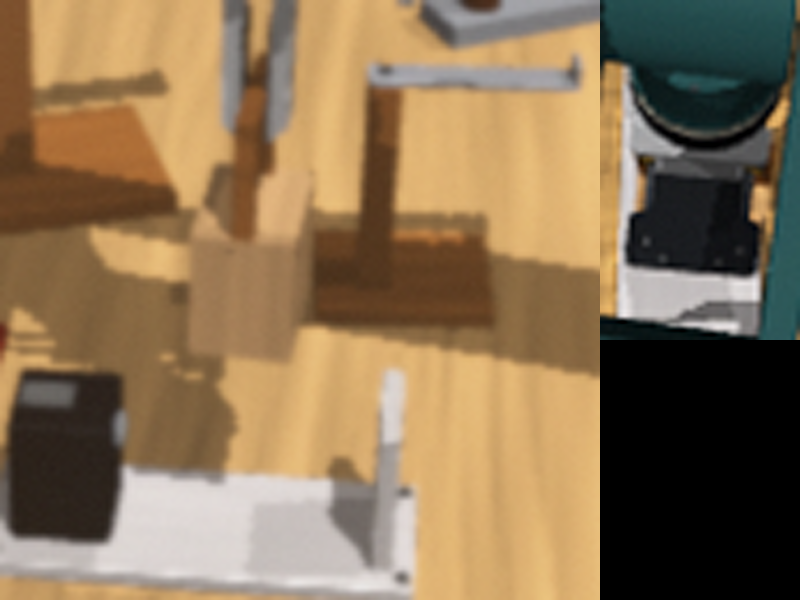

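```bash
python3 - <<'E'
from fit import *
s=load('side'); k=600/130
o=[(190,238,-.04,.028,.075),(280,252,-.04,-.028,.075),(312,178,.04,-.028,.075),(190,350,-.04,.028,0),(290,362,-.04,-.028,0)]
A=np.array(o,float);A[:,:2]=A[:,:2]/k-.5+[240,130]
def f(p): 
    L=A[:,2:].copy();L[:,2]+=p[3];return (proj(s,w(p,L))-A[:,:2]).ravel()
for fix in (0,1):
    g=(lambda p:np.r_[f(p),0]) if not fix else (lambda p:np.r_[f(p),1000*(p[1]+.010),1000*(p[0]-.559)])
    r=least_squares(g,(.56,-.01,-1.645,.14));print(r.x.round(4),f(r.x).round(1))
p=r.x
tip=[np.array([233,133])/k-.5+[240,130],np.array([277,138])/k-.5+[240,130]];print(tip)
for y in (-.009,):
    for z in (.238,.255,.26,.265,.27): print(z,proj(s,[[.559+.009,y+.006,z],[.559-.009,y+.006,z]]).round(1).tolist())
E
```

```text
[ 0.5639 -0.0714 -1.6816  0.1105] [-0.   0.2  1.8 -0.3  0.   0.4 -0.4 -0.2 -1.4 -0.1]
[ 0.5595 -0.0101 -1.689   0.1498] [-0.6 -0.3  2.4 -0.5  1.1 -0.7 -0.9  0.7 -0.8  1. ]
[array([289.98333333, 158.31666667]), array([299.51666667, 159.4       ])]
0.238 [[291.0, 170.6], [298.2, 171.1]]
0.255 [[291.2, 164.7], [298.5, 165.1]]
0.26 [[291.2, 162.9], [298.5, 163.3]]
0.265 [[291.3, 161.1], [298.6, 161.6]]
0.27 [[291.3, 159.3], [298.7, 159.8]]
```

The hood is lifted, with its bottom at about 0.150 m. The true tips are about 32 mm above the reported z, and x and y agree. I carry the hood to in front of the hook's tip.

Emit:
{"op": "step_arm", "data": {"plan": [[[-15, 0, 5, 0, 0], [-45, 0, 10, 0, 0], [-75, -10, 10, 0, 0], [-105, -30, 10, 0.03, 0], [-130, -55, 10, 0.06, 0], [-155, -80, 10, 0.09, 0], [-180, -105, 10, 0.12, 0], [-205, -130, 10, 0.136, 0]]]}}

```text
time: 7.32
tool_pos: [0.3527, -0.1389, 0.2486]
ee_rot: [-3.138, -0.002, 1.635]
wrist_force: [0.0, -1.1, -1.8]
width: 0.0117
```

Emit:
{"op": "step_arm", "data": {"plan": [[[-17, -25, 0, 0, 0], [-30, -55, -5, 0, 0], [-35, -85, -20, 0, 0], [-35, -115, -40, 0, 0], [-35, -140, -60, 0, 0], [-35, -150, -75, 0, 0], [-35, -154, -86, 0, 0], [-35, -154, -86, 0, 0]]]}}

```text
time: 7.98
tool_pos: [0.3178, -0.2911, 0.1601]
ee_rot: [-3.136, -0.008, 1.631]
wrist_force: [-1.4, -0.6, -0.7]
width: 0.0119
```

Emit:
{"op": "step_arm", "data": {"plan": [[[0, 0, 0, 0, 0], [0, 0, 0, 0, 0], [0, 0, 0, 0, 0]]]}}

```text
time: 8.23
tool_pos: [0.3206, -0.2924, 0.1663]
ee_rot: [3.14, 0.002, 1.634]
wrist_force: [-0.4, -0.2, -1.9]
width: 0.0118
```

```bash
python3 - <<'E'
from h import *
s=snap('side');t=snap('top')
o=robot.get_obs();print(o['tool_pos'],o['ee_rot'],o['width'],o['wrist_force'])
def cr(S,u,v,w,h,W,H): return cv2.resize(S['frame'][v:v+h,u:u+w,::-1],(W,H),interpolation=cv2.INTER_CUBIC)
cv2.imwrite('pics/g4.png',np.hstack([cr(s,300,120,120,120,500,500),cr(t,340,215,60,100,300,500)]))
E
```

```text
[ 0.32055091 -0.2925781   0.16626216] [3.13980981e+00 2.07736134e-03 1.63403300e+00] 0.011548294325896226 [ 0.28229211 -0.02912149 -0.78641833]
```

View pics/g4.png

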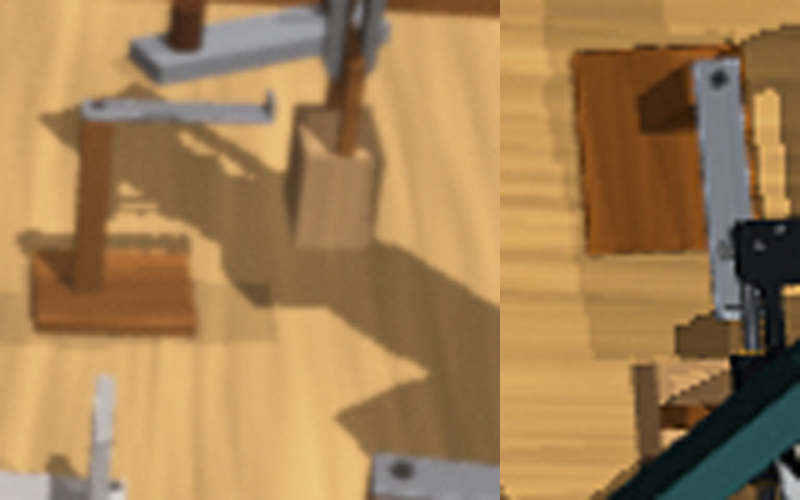

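```bash
python3 - <<'E'
from fit import *
s=load('side');t=load('top')
p=(.3205,-.2925,-1.508,0)
L=np.array([(-.04,.028,0),(-.04,-.028,0),(.04,.028,.075),(.04,-.028,.075),(-.04,-.028,.075),(-.04,.006,.145),(-.04,-.006,.145)])
W=w(p,L);W[:,2]+=.0765
print(proj(s,W).round(1).tolist(),'seen',np.round(np.array([(293,240),(372,248),(297,105),(380,110),(372,155)])/4.1667-.5+[300,120],1).tolist())
print(proj(t,W).round(1).tolist(),'seen roof-left front/back', np.round(np.array([(132,365),(155,360),(155,460)])/5-.5+[340,215],1).tolist())
L=np.array([(-.04,.028,.075),(-.04,.028,0)]);W=w(p,L);W[:,2]+=.0765;print(proj(t,W))
E
```

```text
[[369.9, 179.6], [388.6, 180.1], [369.9, 144.8], [388.3, 145.4], [391.9, 158.3], [383.2, 136.4], [387.4, 136.6]] seen [[369.8, 177.1], [388.8, 179.0], [370.8, 144.7], [390.7, 145.9], [388.8, 156.7]]
[[366.0, 287.6], [367.6, 308.4], [401.9, 286.0], [404.0, 308.0], [372.8, 309.2], [377.2, 295.8], [377.6, 300.8]] seen roof-left front/back [[365.9, 287.5], [370.5, 286.5], [370.5, 306.5]]
[[371.05887111 287.12047653]
 [365.95147348 287.55632132]]
```

The hood matches its predicted pose to about 1 px, with the slot level with the strap. I thread it on slowly.

Emit:
{"op": "step_arm", "data": {"plan": [[[0, 0, -3, 0, 0], [10, 1, -3, 0, 0], [25, 2, -3, 0, 0], [40, 3, -3, 0, 0], [55, 4, -3, 0, 0], [70, 5, -3, 0, 0], [85, 5, -3, 0, 0], [85, 5, -3, 0, 0]]]}}

```text
time: 9.0
tool_pos: [0.4076, -0.2871, 0.1615]
ee_rot: [3.14, -0.001, 1.635]
wrist_force: [0.4, -0.2, -3.1]
width: 0.012
```

Emit:
{"op": "step_arm", "data": {"plan": [[[10, 1, 0, 0, 0], [20, 1, 0, 0, 0], [28, 2, 0, 0, 0], [31, 2, 0, 0, 0], [31, 2, 0, 0, 0], [31, 2, 0, 0, 0]]]}}

```text
time: 9.5
tool_pos: [0.4357, -0.2857, 0.1618]
ee_rot: [-3.141, -0.0, 1.633]
wrist_force: [-0.3, 0.4, -2.1]
width: 0.0119
```

Emit:
{"op": "step_arm", "data": {"plan": [[[0, 0, -4, 0, 0], [0, 0, -8, 0, 0], [0, 0, -12, 0, 0], [0, 0, -15, 0, 0], [0, 0, -15, 0, 0], [0, 0, -15, 0, 0]]]}}

```text
time: 10.0
tool_pos: [0.4355, -0.2856, 0.1465]
ee_rot: [-3.141, -0.001, 1.633]
wrist_force: [-0.6, 0.6, -1.4]
width: 0.0116
```

Emit:
{"op": "step_arm", "data": {"plan": [[[0, 0, -1, 0, 0], [0, 0, -2, 0, 0], [0, 0, -2, 0, 0], [0, 0, -2, 0, 0]]]}}

```text
time: 10.33
tool_pos: [0.4359, -0.2857, 0.145]
ee_rot: [3.141, 0.0, 1.633]
wrist_force: [-0.7, 0.1, -2.2]
width: 0.0117
```

Emit:
{"op": "step_arm", "data": {"plan": [[[0, 0, -1, 0, 0], [0, 0, -2, 0, 0], [0, 0, -2, 0, 0], [0, 0, -2, 0, 0]]]}}

```text
time: 10.67
tool_pos: [0.4358, -0.2857, 0.1428]
ee_rot: [-3.142, -0.0, 1.633]
wrist_force: [-0.1, 0.5, -1.7]
width: 0.0116
```

Emit:
{"op": "step_arm", "data": {"plan": [[[0, 0, -1, 0, 0], [0, 0, -2, 0, 0], [0, 0, -2, 0, 0], [0, 0, -2, 0, 0]]]}}

```text
time: 11.0
tool_pos: [0.436, -0.2858, 0.1424]
ee_rot: [3.141, 0.001, 1.633]
wrist_force: [-2.3, 1.8, 5.7]
width: 0.0119
```

Contact came at 0.1424 m, as predicted (about 0.142). I release with a small opening.

Emit:
{"op": "step_arm", "data": {"plan": [[[0, 0, 1, 0, 0], [0, 0, 1, 0, 20], [0, 0, 1, 0, 35], [0, 0, 1, 0, 35], [0, 0, 1, 0, 35], [0, 0, 1, 0, 35], [0, 0, 1, 0, 35], [0, 0, 1, 0, 35]]]}}

```text
time: 11.67
tool_pos: [0.4359, -0.2857, 0.1418]
ee_rot: [3.142, -0.0, 1.633]
wrist_force: [-0.1, -0.8, -0.3]
width: 0.0331
```

Emit:
{"op": "step_arm", "data": {"plan": [[[0, 0, 10, 0, 35], [0, 0, 30, 0, 35], [0, 0, 60, 0, 35], [0, 0, 95, 0, 35], [0, 0, 130, 0, 35], [0, 0, 165, 0, 60], [0, 0, 200, 0, 60], [0, 0, 220, 0, 60]]]}}

```text
time: 12.33
tool_pos: [0.4361, -0.2859, 0.3676]
ee_rot: [3.136, 0.005, 1.633]
wrist_force: [0.0, -0.3, -0.6]
width: 0.0497
```

Emit:
{"op": "step_arm", "data": {"plan": [[[5, 38, 0, 0.12, 75], [10, 76, 0, 0.24, 75], [15, 114, 0, 0.36, 75], [20, 152, 0, 0.48, 75], [25, 190, 0, 0.6, 75], [30, 228, 0, 0.72, 75], [35, 266, 0, 0.84, 75], [40, 304, 0, 0.96, 75]]]}}

```text
time: 13.0
tool_pos: [0.4756, 0.0201, 0.3631]
ee_rot: [3.141, 0.002, 2.599]
wrist_force: [0.4, -0.3, 0.4]
width: 0.0706
```

Emit:
{"op": "step_arm", "data": {"plan": [[[3, 38, 0, 0.12, 75], [6, 76, 0, 0.209, 75], [9, 114, -20, 0.209, 75], [12, 152, -50, 0.209, 75], [15, 190, -80, 0.209, 75], [15, 228, -110, 0.209, 75], [15, 266, -140, 0.209, 75], [15, 295, -170, 0.209, 75]]]}}

```text
time: 13.67
tool_pos: [0.4908, 0.2946, 0.2115]
ee_rot: [3.14, 0.002, 2.802]
wrist_force: [0.3, 0.1, -0.1]
width: 0.0707
```

Emit:
{"op": "step_arm", "data": {"plan": [[[0, 18, -30, 0, 75], [0, 18, -60, 0, 75], [0, 18, -90, 0, 75], [0, 18, -120, 0, 75], [0, 18, -140, 0, 75], [0, 18, -140, 0, 75], [0, 18, -140, 0, 75], [0, 18, -140, 0, 75]]]}}

```text
time: 14.33
tool_pos: [0.4921, 0.3111, 0.0735]
ee_rot: [3.139, 0.002, 2.802]
wrist_force: [0.1, 0.2, 0.4]
width: 0.0703
```

```bash
python3 - <<'E'
from h import *
s=snap('side');t=snap('top')
o=robot.get_obs();print(o['tool_pos'],o['ee_rot'],o['width'],o['wrist_force'],proj(s,o['tool_pos']+[0,0,.031]))
def cr(S,u,v,w,h,W,H): return cv2.resize(S['frame'][v:v+h,u:u+w,::-1],(W,H),interpolation=cv2.INTER_CUBIC)
cv2.imwrite('pics/g5.png',np.hstack([cr(s,270,280,80,80,500,500),np.vstack([cr(s,300,120,90,75,300,250),cr(t,340,215,90,75,300,250)])]))
E
```

```text
[0.49252943 0.31123443 0.07421508] [3.13785921 0.00348365 2.80166935] 0.07036068287518094 [ 0.60918723 -0.52832705  0.00610121] [[312.97105799 301.85526839]]
```

View pics/g5.png

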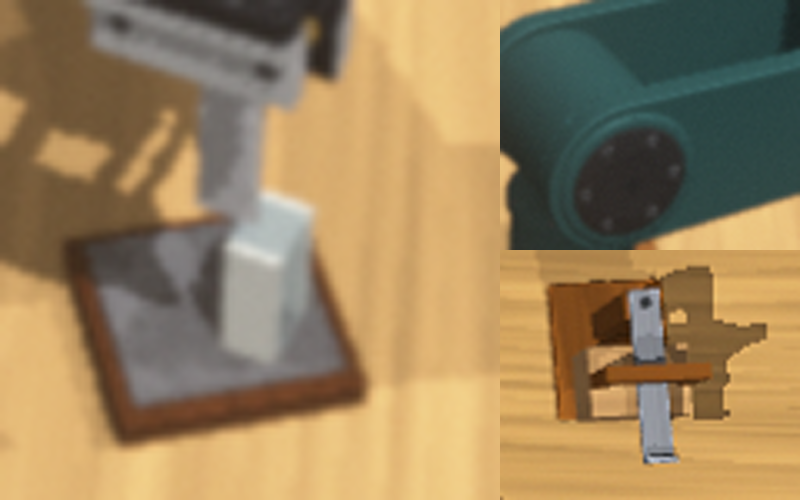

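The hood hangs straight on the strap in the top view (bar across the strap at about (660,372) in the crop). I check the near finger's tip against its prediction.

```bash
python3 - <<'E'
from h import *
from fit import w
s=load('side');p=np.array([.4925,.3112,.0742])
for a in (.041,.0475):
  for dz in (.02,.026,.032,.038): print(a,dz,proj(s,p+[a*.333,a*.943,dz]).round(1))
print('seen',306,313.1)
print('d/dx 5mm',proj(s,p+[.005,0,.03])-proj(s,p+[0,0,.03]), 'd/dz',proj(s,p+[.0,0,.035])-proj(s,p+[0,0,.03]),proj(s,p+[.0,0.005,.03])-proj(s,p+[0,0,.03]))
E
```

```text
0.041 0.02 [[305.3 318.4]]
0.041 0.026 [[305.4 316.3]]
0.041 0.032 [[305.5 314.3]]
0.041 0.038 [[305.7 312.2]]
0.0475 0.02 [[304.1 320.5]]
0.0475 0.026 [[304.2 318.4]]
0.0475 0.032 [[304.3 316.4]]
0.0475 0.038 [[304.4 314.3]]
seen 306 313.1
d/dx 5mm [[-2.34928916 -0.18044651]] d/dz [[ 0.11321111 -1.70159421]] [[-0.10957526  1.6789293 ]]
```

Emit:
{"op": "step_arm", "data": {"plan": [[[-1, 1, -20, 0, 75], [-1, 1, -40, 0, 75], [-1, 1, -55, 0, 75], [-1, 1, -66, 0, 75], [-1, 1, -73, 0, 75], [-1, 1, -76, 0, 75], [-1, 1, -76, 0, 75], [-1, 1, -76, 0, 75]]]}}

```text
time: 15.1
tool_pos: [0.4906, 0.3118, -0.0037]
ee_rot: [3.14, 0.001, 2.802]
wrist_force: [0.8, 0.4, -0.5]
width: 0.0707
```

Emit:
{"op": "step_arm", "data": {"plan": [[[0, 0, 0, 0, 60], [0, 0, 0, 0, 50], [0, 0, 0, 0, 40], [0, 0, 0, 0, 35], [0, 0, 0, 0, 30], [0, 0, 0, 0, 25], [0, 0, 0, 0, 20], [0, 0, 0, 0, 10]]]}}

```text
time: 15.77
tool_pos: [0.4899, 0.3117, -0.0046]
ee_rot: [3.141, 0.0, 2.802]
wrist_force: [0.7, 0.5, 0.3]
width: 0.0297
```

Emit:
{"op": "step_arm", "data": {"plan": [[[0, 0, 0, 0, 0], [0, 0, 0, 0, 0], [0, 0, 0, 0, 0], [0, 0, 0, 0, 0]]]}}

```text
time: 16.1
tool_pos: [0.4899, 0.3116, -0.0046]
ee_rot: [3.141, 0.0, 2.802]
wrist_force: [0.1, 0.3, 0.3]
width: 0.0297
```

Gripped at 29.7 mm on the frosted plates. I lift it and carry it to above the gap.

Emit:
{"op": "step_arm", "data": {"plan": [[[0, 0, 10, 0, 0], [0, 0, 30, 0, 0], [0, 0, 60, 0, 0], [0, 0, 90, 0, 0], [0, 0, 120, 0, 0], [0, 0, 145, 0, 0], [5, -15, 155, 0.02, 0], [12, -40, 155, 0.07, 0]]]}}

```text
time: 16.77
tool_pos: [0.5032, 0.2735, 0.1553]
ee_rot: [3.136, 0.006, 2.877]
wrist_force: [0.0, -0.8, -0.1]
width: 0.0301
```

Emit:
{"op": "step_arm", "data": {"plan": [[[6, -30, 0, 0.05, 0], [13, -62, 0, 0.1, 0], [20, -95, 0, 0.15, 0], [27, -128, 0, 0.2, 0], [34, -161, 0, 0.25, 0], [41, -194, 0, 0.284, 0], [47, -225, 0, 0.284, 0], [52, -252, 0, 0.284, 0]]]}}

```text
time: 17.43
tool_pos: [0.5536, 0.0171, 0.1507]
ee_rot: [-3.141, -0.0, -3.128]
wrist_force: [0.4, -0.7, -1.2]
width: 0.0301
```

Emit:
{"op": "step_arm", "data": {"plan": [[[2, -15, 0, 0, 0], [3, -18, 0, 0, 0], [3, -18, 0, 0, 0], [3, -18, 0, 0, 0], [3, -18, 0, 0, 0], [3, -18, 0, 0, 0]]]}}

```text
time: 17.93
tool_pos: [0.5566, 0.0028, 0.1504]
ee_rot: [3.141, -0.0, -3.126]
wrist_force: [0.8, -0.2, 0.1]
width: 0.0301
```

Emit:
{"op": "step_arm", "data": {"plan": [[[0, -1, -20, 0, 0], [0, -1, -45, 0, 0], [0, -1, -70, 0, 0], [0, -1, -90, 0, 0], [0, -1, -105, 0, 0], [0, -1, -115, 0, 0], [0, -1, -120, 0, 0], [0, -1, -120, 0, 0]]]}}

```text
time: 18.6
tool_pos: [0.5561, 0.0011, 0.0292]
ee_rot: [3.141, -0.002, -3.126]
wrist_force: [0.5, 0.2, -0.2]
width: 0.0298
```

```bash
python3 - <<'E'
from h import *
s=snap('side');t=snap('top')
o=robot.get_obs();print(o['tool_pos'],o['ee_rot'],o['width'],o['wrist_force'])
def cr(S,u,v,w,h,W,H): return cv2.resize(S['frame'][v:v+h,u:u+w,::-1],(W,H),interpolation=cv2.INTER_CUBIC)
cv2.imwrite('pics/g6.png',np.hstack([cr(s,232,175,105,90,700,600),np.vstack([cr(s,310,125,60,60,100,100),cr(t,345,220,75,75,100,100),cr(t,250,160,50,100,100,200),np.zeros((200,100,3),np.uint8)])]))
E
```

```text
[0.55753792 0.0006862  0.03125017] [-3.14151728e+00  1.66381146e-03 -3.12693656e+00] 0.029824422972793158 [-1.13912505  0.00807189 -1.2715191 ]
```

View pics/g6.png

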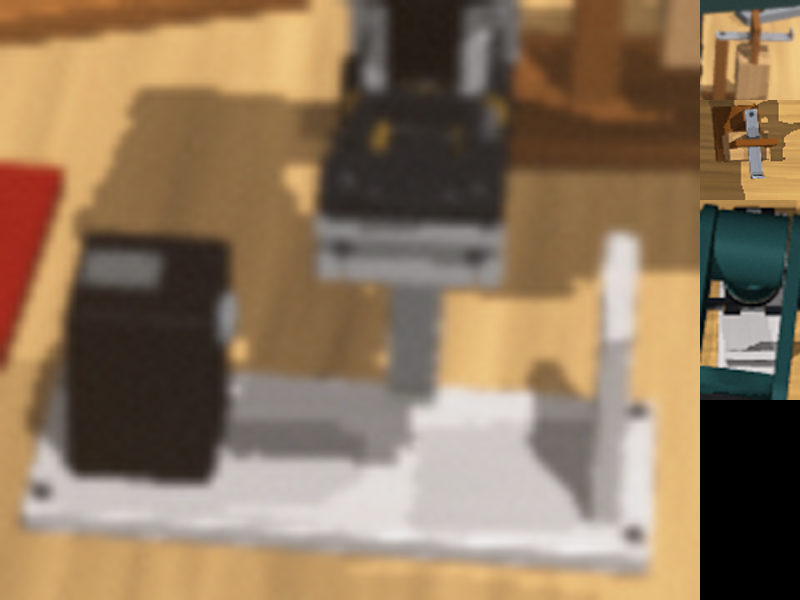

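```bash
python3 - <<'E'
from fit import *
s=load('side');k=600/90;off=np.array([232,175])-.5
o=[(213,480,-.075,-.03,.012),(590,520,.075,-.035,.012),(603,338,.075,-.035,.105),(606,235,.075,.035,.105),(228,325,-.075,-.03,.095),(230,240,-.075,.03,.095),(68,315,-.135,-.03,.095),(85,237,-.135,.03,.095)]
A=np.array(o,float);A[:,:2]=A[:,:2]/k+off
f=lambda p:(proj(s,w(p,A[:,2:]))-A[:,:2]).ravel()
r=least_squares(f,(.556,.001,3.157));print(r.x.round(4),f(r.x).round(1))
print('finger seen',np.array([414,395])/k+off,np.array([416,300])/k+off)
c=np.array([.5568,.001,.0])
for d in (.021,.0275):print('tip pred',d,proj(s,c+[0,d,.061]),'z+28',proj(s,c+[0,d,.089]))
from fit import w
P=w((.5568,.001,.0146),np.array([(x,.015,z) for x in(-.01,.01) for z in (.05,.1)]+[(-.01,-.015,.1),(.01,-.015,.1)]));print('cell',proj(s,P).round(1).tolist())
g=s['frame'][:,280:308].astype(int)
for v in range(218,240): print(v,' '.join('%d,%d,%d'%tuple(x) for x in g[v,4:22]))
E
```

```text
[ 5.570e-01 -1.100e-03  3.158e+00] [ 0.8  1.8  0.3  0.4  0.4 -0.5  0.4 -0.6 -1.6  0.   0.5 -0.4 -0.6  0.2
 -0.  -1.3]
finger seen [293.6  233.75] [293.9 219.5]
tip pred 0.021 [[292.81411792 233.83148414]] z+28 [[293.10081895 225.26108574]]
tip pred 0.0275 [[292.62151335 235.33731113]] z+28 [[292.9071057  226.75104319]]
cell [[296.7, 236.0], [297.3, 220.7], [289.2, 235.5], [289.6, 220.3], [298.0, 214.0], [290.4, 213.6]]
218 124,97,66 126,99,66 142,111,74 156,123,82 141,111,74 130,105,77 121,105,88 114,107,100 111,108,105 110,108,106 113,110,107 114,110,109 115,112,110 121,116,108 139,122,106 156,129,100 161,134,98 162,133,97
219 121,94,61 125,97,64 131,101,65 140,107,69 135,104,69 130,105,72 122,102,84 109,103,97 106,102,101 107,104,102 107,105,102 107,104,102 110,107,103 124,115,105 158,133,105 191,153,103 203,160,105 207,164,106
220 123,95,63 122,93,60 126,97,63 129,100,64 131,100,65 130,103,73 117,100,83 108,104,98 108,104,101 106,104,103 106,103,100 107,105,102 110,106,102 124,114,104 164,138,106 203,162,110 215,172,112 218,175,112
221 120,93,60 123,94,61 127,98,63 127,99,64 132,1
[... 3327 characters left out ...]
,219 228,224,222 228,223,221 228,224,221
237 142,135,131 142,136,134 142,135,132 140,135,132 143,136,133 141,135,132 143,136,133 141,134,131 149,141,139 180,173,170 218,211,208 225,220,217 226,220,217 227,221,219 227,221,219 228,223,220 227,223,221 227,220,219
238 139,132,130 142,135,133 142,136,133 142,136,134 144,137,134 144,136,134 143,136,134 142,136,133 148,141,139 179,172,170 217,210,208 226,219,217 224,218,215 225,217,216 225,218,216 224,218,216 225,218,216 221,214,213
239 132,126,123 137,130,127 139,131,129 143,136,133 143,137,134 142,134,132 142,134,133 141,134,133 147,140,137 172,165,163 206,199,197 213,207,205 212,205,203 212,204,203 212,204,203 212,205,203 212,205,203 212,205,203
```

The picture shows the hood still hanging. The cell is between the fingers in the gap, its bottom edge at v≈235.5 as predicted. The finger centre is at u 293.5 against 292.9, about 1 mm short in x, so I nudge it and let it settle.

Emit:
{"op": "step_arm", "data": {"plan": [[[1, 0, 0, 0, 0], [1, 0, 0, 0, 0], [1, 0, 0, 0, 0], [1, 0, 0, 0, 0], [1, 0, 0, 0, 0], [1, 0, 0, 0, 0]]]}}

```text
time: 19.2
tool_pos: [0.5578, 0.0004, 0.0304]
ee_rot: [3.142, 0.0, -3.128]
wrist_force: [1.2, 0.1, -0.7]
width: 0.0296
```

```bash
python3 - <<'E'
from h import *
o=robot.get_obs();print(o['time'],o['tool_pos'],o['ee_rot'],o['width'],o['wrist_force'],abs(o['qvel']).max())
print(robot.close_job())
E
```

```text
19.2 [5.57841076e-01 3.94479537e-04 3.03802040e-02] [ 3.14151913e+00  1.76366492e-04 -3.12754141e+00] 0.029638677921032062 [ 1.24938406  0.12238394 -0.73032331] 0.0011874081752663063
the job is handed in; nothing more can be done
None
```

I hung the hood by its slot on the smallest hook and let go. The arm is now holding the cell upright by its frosted faces in the middle of the gap, and the job was handed in at 19.2 s. No verdict was reported.

**Last checks:**
- **Hood:** The last pictures, from both cameras, show it hanging free on the strap.
- **Grip:** The fingers are 29.6 mm apart, which matches the 30 mm across the frosted faces. The arm was still and the wrist forces were about 1 N.
- **Position:** The cell was lifted 35 mm from its rest, so its centre should be 75 mm above the bench. It is turned square to the rig to within about 0.002 rad. The last reading puts it about 1 mm from my fitted rig centre, both along the light and sideways.

**What failed or disagreed:**
- **First grasp:** It closed on nothing, and the hood did not move. The reported tool height reads about 30 mm below the real fingertips, so I allowed for that from then on.
- **Sideways centring:** Fits of the rig's sideways position differed by about 4 mm between the two cameras, so that centring is only known to about 2 mm.
- **Final view:** The near finger hides most of the cell. I checked the position along the light from the finger and the height from the strip of cell showing below it. I took no picture after the last 1 mm nudge.

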